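Lock the balance pan and turn the sample dish

TASK

Lock the balance's pan by turning the fluted lock collar until its lug points at the raised rib on the deck. Then take the sample dish by its bridge handle, lift it straight up about 10 cm above the pan and, in the air over the pan, turn it a quarter turn (either way), so that its handle bar lies across the balance from end to end instead of front to back. Keep the dish level and the chocolate ball resting in its middle all the time, leave the jar, beaker and tub alone, and finish while holding the dish motionless up there: do not put it down or let go.

Things in the scene. Friction and masses are not known exactly. Their poses are not given: they have to be found in the camera images.
- pan_center (a point): Centre of the top face of the round steel pan (diameter 140, top 68 above the table) of the white bench balance. Axes are the balance's: x to its back (the dark display is at its front), y along its length towards the pan's end, z up. The lock collar lies towards -y.
- collar_grip (a point): Point on the lock collar's vertical axis, 80 above the table, a good height to grip (axes are the balance's). Fluted aluminium ring, gripping width 48 to 50, from 62 to 92 above the table, round a fixed dark post whose top is at 97. A lug 9 wide sticks out of its foot (62 to 72 above the table) to 42 from the axis: grip across the lug's direction to miss it.
- collar (a joint): Angle of the lock collar in rad about the vertical: grows anticlockwise as seen from above, range 0 to 1.75, stiff (about 0.12 N m of friction) and stays where it is left. The lug points at the rib (locked) at 1.30; from the axis, the lug points in the direction 1.842 rad + value, measured anticlockwise from the balance's +x.
- lock_mark (a point): Middle of the top of the locked mark: a black raised rib 28 long, 7 wide, 4 high on the deck, 59 from the collar's axis towards the balance's -x, lying along that direction. (A small black round dot on the deck, 50 from the axis, marks the unlocked place at 0.)
- dish_handle (a point): Centre of the handle bar of the steel sample dish (0.3 kg, loose on the pan; 128 across, rim 26 high). Bar level, 126 long (along this point's x), 12 wide, 14 high, on two uprights at its ends; at the start front to back on the balance (along its x within 0.03 rad). Centre 90 above the dish's underside, right above its middle; the dish hangs balanced from it.
- dish_hollow (a point): Lowest point of the dish's hollow, in its middle, 8 above the dish's underside, 82 below the bar's centre; axes as the dish's (x along the bar, z up). The floor rises outward at 12 degrees all round.
- ball_center (a point): Centre of the dark chocolate ball, diameter 30, about 18 g, loose in the middle of the dish; at rest its centre is 15 above the lowest point of the hollow. It rolls outward if the dish is tilted by more than 12 degrees or jerked.
- dish: The dish itself: origin at the centre of its underside, axes as dish_handle.
- balance: The balance, fixed. Origin under the centre of its housing at table height, axes as pan_center. Housing 240 front to back (x), 360 end to end (y), deck 55 above the table.
- jar: Bystander: closed jar with yellow cap, diameter 60, 95 high, origin under its centre.
- beaker: Bystander: clear plastic beaker, diameter 72, 100 high, origin under its centre.
- tub: Bystander: low closed tub, diameter 72, 60 high, origin under its centre.
Not all that is in view belongs to the job. Of the things like the dish, leave any that is pink; of the rest the larger one is meant.

How it is judged (in metres and radians):
On the way, in this order (a step that is already met when the one before it is completed fails the run):
1. the collar is at its locked mark, the dish still standing on the pan (value of joint collar between 1.18 and 1.42 rad and z of dish_hollow in the frame of pan_center below 0.012 m), for 0.3 s.
2. the dish is lifted clear of the pan, not yet turned (z of dish_hollow in the frame of pan_center above 0.05 m and angle between the x axis of dish and the x axis of pan_center, either way round below 0.3 rad), for 0.1 s.
3. the dish is a quarter turn round in the air over the pan (z of dish_hollow in the frame of pan_center above 0.05 m and horizontal distance between dish_hollow and pan_center below 0.05 m and angle between the x axis of dish and the y axis of pan_center, either way round below 0.14 rad), for 0.2 s.
At the end, for the whole second after the job is handed in: Collar at 1.18 to 1.42; dish held still by the fingers alone, hollow 70 to 160 mm above the pan (108 for a 10 cm lift), within 50 mm of its axis, bar within 0.14 rad of the balance's y, tilt under 0.10 rad, ball within 8 mm of the middle (value of joint collar between 1.18 and 1.42 rad and z of dish_hollow in the frame of pan_center between 0.07 and 0.16 m and horizontal distance between dish_hollow and pan_center below 0.05 m and angle between the x axis of dish and the y axis of pan_center, either way round below 0.14 rad and angle between dish_handle's own z axis and vertical below 0.1 rad and horizontal distance between ball_center and dish_hollow below 0.008 m and z of ball_center in the frame of dish_hollow below 0.019 m and contact force between the fingers and dish above 1 N and contact force between dish and balance below 0.05 N and linear speed of dish below 0.02 m/s and angular speed of dish below 0.3 rad/s); the arm keeps its last pose, push and grip.
It fails at once if the ball rolls more than 20 mm from the middle of the dish (horizontal distance between ball_center and dish_hollow above 0.02 m).
It fails at once if the dish is tilted by more than 0.2 rad (angle between dish_handle's own z axis and vertical above 0.2 rad).
It fails at once if the jar is disturbed (distance of jar from where it was at the start of the episode above 0.02 m).
It fails at once if the beaker is disturbed (distance of beaker from where it was at the start of the episode above 0.02 m).
It fails at once if the tub is disturbed (distance of tub from where it was at the start of the episode above 0.02 m).
It also fails if it takes over 48 s, if anything falls off the work surface, if the arm or the gripper's body presses on something with over 40 N, if the wrist force passes 120 N, or if a joint passes its speed limit or range.

ROBOT

A 6-joint arm with a two-finger parallel gripper is mounted at the origin on the work surface. World frame = base frame: x ahead of the robot, y to its left, z up, the work surface at z = 0. Lengths are in m, angles in degrees, forces in N, time in s.
With the tool pointing down it reaches from about 0.375 to 0.9 m from the base axis. Payload 3.1 kg.
Tool frame: the origin (TCP) lies on the centre line of the jaws, within the pads' length; the fingertips stand 8 mm ahead of it and the grasp point (between the pads) lies 11 mm behind it (bot.tip_extent is the distance from the TCP to the fingertips, in m); z points along the fingers, y is the line along which they close (so a half turn about z gives the same grasp; the last joint's range is limited). The gripper opens to 87 mm and grips with 3 to 60 N. Pads are 19 mm wide; open, the fingers measure 117 mm over their backs; the gripper's body (75 mm by 190 mm) begins 51 mm behind the grasp point.
Start: joints at [64.544, 30.224, 82.088, -0, 67.689, -10.227], TCP at [0.164, 0.603, 0.231] pointing down, gripper open.
Joint ranges: [-176.69, 176.69], [-43.24, 126.21], [12.49, 139.97], [-82, 262], [0, 151.66], [-163.58, 163.58]. Speed limits (degrees/s): [159.86, 159.86, 180, 180, 180, 180].

INTERFACE

Orientations are given as a 3x3 rotation matrix whose columns are the frame's x, y, z axes.
In Python, from rig import bot, vision, workorder gives the robot as it stands.
- The arm moves only by the shell command python3 -m handwheel 'ROWS'. ROWS is JSON, a list of rows, each an object with "delta_rot": the turn, a rotation vector about the tool's x, y, z in rad, a list of three; "xyz": the shift along the tool's x, y, z in mm, a list of three; "hand": the closure, from -1 (fully open) to 1 (shut). A call has exactly 5 rows; each row is the pose to reach, as a shift and turn from the pose commanded when the call began, along the tool's axes at that moment; what a row does not reach only later rows make up. A row lasts 1/8 s, in which the tool goes at most 62.5 mm and 10.7 degrees, less where a joint would pass 70% of its speed; a pose out of reach is approached as far as the arm can. A call with a gripper value outside its range is refused whole. The fingers move at their own pace and stop on an object; the grip force is fixed at half the most. Time passes only in rows, so rows that repeat a pose let the fingers close, or fill a call up. It gives the time, the measured TCP pose, the force, the opening and the grip force at its end, in the units of the state.
- bot.read_state(): the state, without advancing time (a new reading comes with each control period).
- vision.capture(name): name is "scene" or "side" or "wrist"; returns the picture (420x560x3 uint8, red, green, blue); there is no depth.
- vision.camera_model(name): a dict with "camera_matrix" (3x3 intrinsics, pixels), "dist_coeffs" ([k1, k2, p1, p2, k3] as OpenCV has them; the pictures are not rectified), "camera_from_world" (4x4, takes a point from world to camera coordinates). Camera axes: x right, y up, looking along -z (the intrinsics and any distortion apply to the point x, -y, -z); pixel columns grow to the right and rows downward; lengths in m; the calibration is good to about 2 mm. A picture is of the moment at which its call begins: read the wrist's pose just before it. camera_model takes no time and is no camera call; for the wrist camera it gives the pose at the moment of the call.
- workorder.hand_in(): hands the job in; it is judged then, once.
The state is a dict: "time_s": time; "joint_positions": joint angles; "qvel": joint speeds; "tau": joint torques, N m; "position": TCP position; "tcp_rot": TCP orientation; "force": force on the tool from outside, world axes, zero at the start; "moment": the same for the moment, N m; "opening": opening from 0.0 (shut) to 1.0 (fully open); "grasp_force": force on a finger pad.
Only numpy, scipy, OpenCV 4.12 (cv2) and the standard library are available. Lean on these libraries where they do the work, as an engineer would, in place of code of your own. Each camera call takes 0.05 s, during which the arm holds its last target. There are 200 camera calls.

## Working session

There is one attempt and no reset: what is moved stays moved. The work goes in short steps, Python scripts to look and compute and a shell command to move; the robot and the scene stay as the last step left them, time stands still between calls to the robot, and variables do not carry over. Pictures are saved under pics/ and viewed, at most 13 in all, crops included, and the job is handed in when it is done.

```bash
ls; mkdir -p pics
python3 - <<'E'
from rig import bot, vision
import cv2
for n in("scene","side"):
    cv2.imwrite(f"pics/{n}0.png",vision.capture(n)[:,:,::-1])
s=bot.read_state();print(s["time_s"],s["position"],s["tcp_rot"],s["opening"])
E
```

```text
pics
0.1 [0.16387607 0.60248671 0.22968493] [[-9.64873397e-01  2.62713960e-01 -8.38848948e-04]
 [ 2.62715057e-01  9.64871925e-01 -1.72245109e-03]
 [ 3.56869852e-04 -1.88232548e-03 -9.99998165e-01]] 0.9994934375210693
```

View pics/scene0.png

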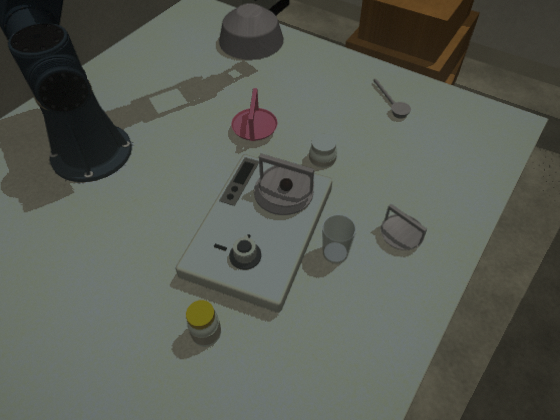

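View pics/side0.png

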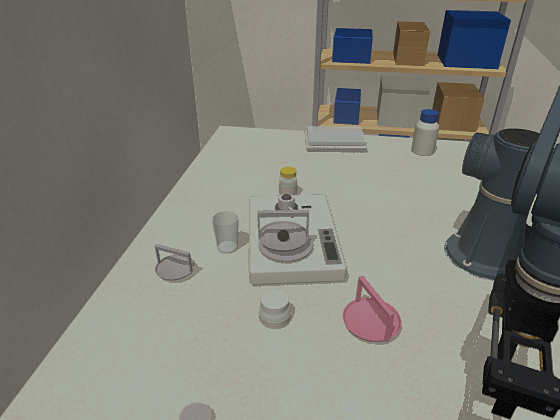

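The candidates for the dish are the steel dish with the dark ball on the pan at scene (285,187), the small steel one at (403,230), and the pink one at (255,122). I choose the one on the pan: it is steel, the larger of the two, and holds the ball. The collar is at (245,250), the rib at (220,247) and the dot near (249,236). One close crop will check this.

```bash
cat > h.py <<'E'
import numpy as np, cv2
from rig import bot, vision
def ray(m,uv):
    K=np.array(m["camera_matrix"]);d=np.array(m["dist_coeffs"]);T=np.array(m["camera_from_world"])
    p=cv2.undistortPoints(np.array([[uv]],float),K,d)[0,0]
    R=T[:3,:3];c=-R.T@T[:3,3]
    return c,R.T@np.array([p[0],-p[1],-1.])
def onz(m,uv,z):
    c,d=ray(m,uv);return c+d*(z-c[2])/d[2]
def two(m1,u1,m2,u2):
    c1,d1=ray(m1,u1);c2,d2=ray(m2,u2);d1/=np.linalg.norm(d1);d2/=np.linalg.norm(d2)
    t=np.linalg.lstsq(np.c_[d1,-d2],c2-c1,rcond=None)[0];a=c1+t[0]*d1;b=c2+t[1]*d2
    return (a+b)/2,np.linalg.norm(a-b)
def proj(m,P):
    T=np.array(m["camera_from_world"]);F=np.diag([1,-1,-1.]);q=(T[:3,:3]@np.atleast_2d(P).T).T+T[:3,3]
    q=q@F
    return cv2.projectPoints(q,np.zeros(3),np.zeros(3),np.array(m["camera_matrix"]),np.array(m["dist_coeffs"]))[0][:,0]
E
python3 - <<'E'
from h import *
im=cv2.imread("pics/scene0.png")
cv2.imwrite("pics/crop1.png",cv2.convertScaleAbs(cv2.resize(im[145:305,170:345],None,fx=3.7,fy=3.7,interpolation=cv2.INTER_CUBIC),alpha=1.5))
m=vision.camera_model("scene")
# deck: bright low-saturation region
for n,uv,z in [("c247",(247,158),.055),("c331",(331,183),.055),("c280",(280,298),.055),("c180",(180,268),.055),("post",(244,246),.097),("rib",(220,247),.059)]: print(n,onz(m,uv,z).round(3))
E
```

```text
c247 [0.392 0.174 0.055]
c331 [0.61  0.218 0.055]
c280 [ 0.677 -0.102  0.055]
c180 [ 0.463 -0.16   0.055]
post [ 0.561 -0.062  0.097]
rib [ 0.502 -0.075  0.059]
```

View pics/crop1.png

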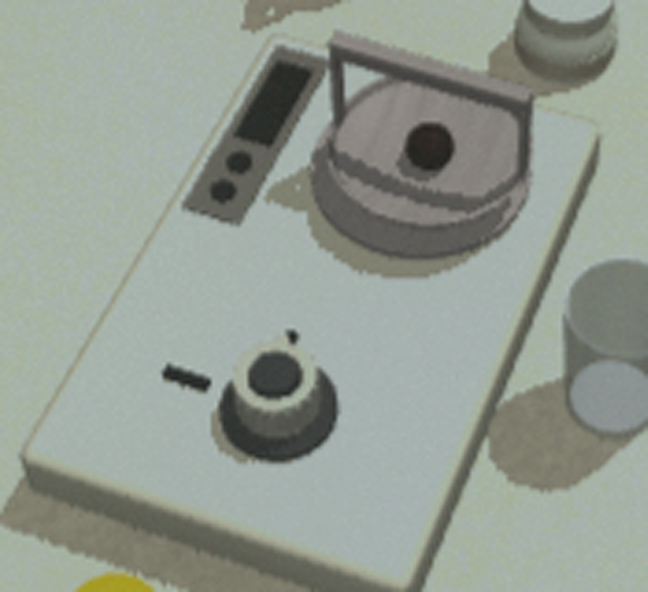

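The crop confirms the choice: a steel dish with a ball and its bar front to back, the collar post at crop (275,373), the rib at (165,371) to (208,384), and the dot at (292,336). The lug is probably behind the collar, by the dot.

Run:
```python
from h import *
m=vision.camera_model("scene")
f=lambda x,y:(170+x/3.7,145+y/3.7)
a=onz(m,f(333,40),.165);b=onz(m,f(529,95),.165);print("bar",a,b,(a+b)/2,np.linalg.norm(a-b),np.degrees(np.arctan2(*(b-a)[[1,0]])))
p=onz(m,f(275,373),.097);d=onz(m,f(292,336),.055);r=onz(m,f(165,371),.059);r2=onz(m,f(208,384),.059)
print("post",p,"dot",d,np.linalg.norm((d-p)[:2]),np.degrees(np.arctan2(*(d-p)[[1,0]])),"rib",r,r2,np.linalg.norm(((r+r2)/2-p)[:2]))
rr=(r+r2)/2-p;print("rib dir",np.degrees(np.arctan2(rr[1],rr[0]))-180)
s=bot.read_state();R=np.array(s["tcp_rot"])
t=np.array([p[0],p[1],.235]);print("to collar tool mm",R.T@(t-s["position"])*1000)
for n,uv,z in [("jar",(201,313),.095),("beaker",(338,228),.1),("tub",(323,145),.06)]: print(n,onz(m,uv,z).round(3))
```

```text
bar [0.48033906 0.11413755 0.165     ] [0.60075641 0.14043799 0.165     ] [0.54054773 0.12728777 0.165     ] 0.12325604635385479 12.320533408936228
post [ 0.56146125 -0.06166171  0.097     ] dot [ 0.5355761  -0.01453756  0.055     ] 0.05376547792545719 118.7798570028133 rib [ 0.48991686 -0.07743732  0.059     ] [ 0.51647094 -0.07073617  0.059     ] 0.05957739248244963
rib dir -347.96244155116244
to collar tool mm [-558.09925099 -536.37699462   -4.50461425]
jar [ 0.582 -0.225  0.095]
beaker [0.702 0.082 0.1  ]
tub [0.531 0.314 0.06 ]
```

```bash
python3 -m handwheel '[{"delta_rot":[0,0,0],"xyz":[-37,-36,-2],"hand":-1},{"delta_rot":[0,0,0],"xyz":[-74,-72,-5],"hand":-1},{"delta_rot":[0,0,0],"xyz":[-111,-108,-5],"hand":-1},{"delta_rot":[0,0,0],"xyz":[-149,-143,-5],"hand":-1},{"delta_rot":[0,0,0],"xyz":[-186,-179,-5],"hand":-1}]'
python3 -m handwheel '[{"delta_rot":[0,0,0],"xyz":[-37,-36,0],"hand":-1},{"delta_rot":[0,0,0],"xyz":[-74,-72,0],"hand":-1},{"delta_rot":[0,0,0],"xyz":[-111,-108,0],"hand":-1},{"delta_rot":[0,0,0],"xyz":[-149,-143,0],"hand":-1},{"delta_rot":[0,0,0],"xyz":[-186,-179,0],"hand":-1}]'
python3 -m handwheel '[{"delta_rot":[0,0,0.16],"xyz":[-37,-36,0],"hand":-1},{"delta_rot":[0,0,0.32],"xyz":[-74,-72,0],"hand":-1},{"delta_rot":[0,0,0.5],"xyz":[-111,-108,0],"hand":-1},{"delta_rot":[0,0,0.66],"xyz":[-149,-143,0],"hand":-1},{"delta_rot":[0,0,0.822],"xyz":[-186,-179,0],"hand":-1}]'
python3 - <<'E'
from h import *
s=bot.read_state();print(s["time_s"],s["position"],s["tcp_rot"],s["qvel"])
m=vision.camera_model("wrist")
cv2.imwrite("pics/w1.png",vision.capture("wrist")[:,:,::-1])
print(proj(m,[[.5615,-.0617,.097],[.503,-.074,.059]]))
E
```

```text
time_s: 0.72
position: [0.2972, 0.38, 0.2354]
tcp_rot: [[-0.965, 0.262, -0.0], [0.262, 0.965, -0.0], [-0.0, -0.0, -1.0]]
force: [0.5, -0.6, 0.7]
opening: 1.002
grasp_force: 0.0
time_s: 1.35
position: [0.4297, 0.1584, 0.2354]
tcp_rot: [[-0.965, 0.263, -0.0], [0.263, 0.965, 0.0], [0.0, 0.0, -1.0]]
force: [0.6, 0.4, 0.0]
opening: 0.997
grasp_force: 0.0
time_s: 1.98
position: [0.562, -0.0632, 0.2352]
tcp_rot: [[-0.459, 0.888, -0.001], [0.888, 0.459, 0.0], [0.001, -0.0, -1.0]]
force: [1.0, 0.5, -0.3]
opening: 1.002
grasp_force: 0.0
1.975 [ 0.56195725 -0.06316541  0.23517239] [[-4.59415864e-01  8.88221061e-01 -6.41261537e-04]
 [ 8.88221019e-01  4.59416169e-01  4.52269750e-04]
 [ 6.96321436e-04 -3.61802078e-04 -9.99999692e-01]] [-29.98810984  18.27195657 -33.06498697   0.14608637  14.48446678
  43.51542722]
[[275.0011746  200.83875972]
 [214.14634713 174.79545338]]
```

View pics/w1.png

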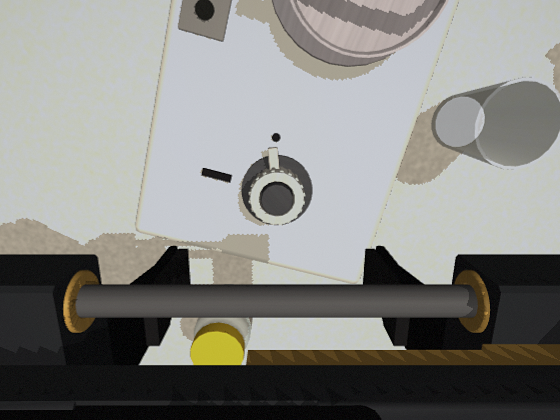

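The wrist view shows the post at (276,199), where I predicted (275,201). The lug tip is at (273,150), just short of the dot at (276,137), so the collar is at about 0. Next I'll compute the lug angle and the shift down.

Run:
```python
from h import *
m=vision.camera_model("wrist")
p=onz(m,(276,199),.097);l=onz(m,(273,150),.07);r=onz(m,(216.5,175),.059)
a=lambda d:np.degrees(np.arctan2(d[1],d[0]))
print(p,np.linalg.norm((l-p)[:2]),a(l-p),a(r-p),np.linalg.norm((r-p)[:2]))
s=bot.read_state();R=np.array(s["tcp_rot"]);q=(p*[1,1,0]+np.array([.5615,-.0617,0]))/2;q[2]=.072
print(R.T@(q-s["position"])*1000,a(R[:,1]))
```

```text
[ 0.56736012 -0.06729399  0.097     ] 0.038571695869121986 120.78111616713078 -166.94226292236627 0.05782667529986375
[  6.9694117   -0.26053652 163.50785243] 26.95739318077868
```

Run:
```python
from h import *
s=bot.read_state();R=np.array(s["tcp_rot"]);print(s["position"],R.T@(np.array([.5615,-.0605,.16])-s["position"])*1000)
m=vision.camera_model("wrist");g=cv2.cvtColor(vision.capture("wrist"),cv2.COLOR_RGB2GRAY)
c=proj(m,[.5615,-.0605,.097])[0];print(c)
mask=(g<90).astype(np.uint8);n,L,st,ce=cv2.connectedComponentsWithStats(mask)
for i in range(1,n):
    if 60<st[i,4]<6000: print(st[i],ce[i],)
```

```text
[ 0.56679259 -0.06964269  0.23555855] [11.15430688 -0.79804147 75.46945764]
[273.46047239 189.02421419]
[190   0  20   9 122] [199.86885246   3.06557377]
[276 145  34  67 644] [295.81987578 167.70807453]
[239 146  29  67 602] [250.80398671 170.69269103]
[199 158  30  15 236] [213.40677966 165.02966102]
[257 171  35  34 947] [274.18901795 187.55121436]
```

```bash
python3 -m handwheel '[{"delta_rot":[0,0,0],"xyz":[11.5,-0.5,20],"hand":-1},{"delta_rot":[0,0,0],"xyz":[11.5,-0.5,60],"hand":-1},{"delta_rot":[0,0,0],"xyz":[11.5,-0.5,100],"hand":-1},{"delta_rot":[0,0,0],"xyz":[11.5,-0.5,140],"hand":-1},{"delta_rot":[0,0,0],"xyz":[11.5,-0.5,164],"hand":-1}]'
python3 -m handwheel '[{"delta_rot":[0,0,0],"xyz":[0,0,0],"hand":-1},{"delta_rot":[0,0,0],"xyz":[0,0,0],"hand":0.2},{"delta_rot":[0,0,0],"xyz":[0,0,0],"hand":0.6},{"delta_rot":[0,0,0],"xyz":[0,0,0],"hand":1},{"delta_rot":[0,0,0],"xyz":[0,0,0],"hand":1}]'
```

```text
time_s: 2.7
position: [0.5538, -0.0506, 0.0694]
tcp_rot: [[-0.466, 0.885, -0.004], [0.885, 0.466, 0.001], [0.003, -0.003, -1.0]]
force: [-0.6, -0.2, -0.1]
opening: 1.002
grasp_force: 0.0
time_s: 3.32
position: [0.556, -0.0518, 0.0722]
tcp_rot: [[-0.464, 0.886, 0.001], [0.886, 0.464, -0.0], [-0.001, 0.001, -1.0]]
force: [0.6, 0.1, 0.6]
opening: 0.634
grasp_force: 0.0
```

The fingers haven't touched the collar yet, and the tool sits 10 mm off: the earlier reading was taken in mid-sway. I'll recentre, then close.

```bash
python3 -m handwheel '[{"delta_rot":[0,0,0],"xyz":[-3,1,0],"hand":-0.6},{"delta_rot":[0,0,0],"xyz":[-6,1,0],"hand":-0.6},{"delta_rot":[0,0,0],"xyz":[-9.5,1,0],"hand":-0.6},{"delta_rot":[0,0,0],"xyz":[-9.5,1,0],"hand":-0.6},{"delta_rot":[0,0,0],"xyz":[-9.5,1,0],"hand":-0.6}]'
python3 - <<'E'
from h import *
s=bot.read_state();print(s["position"],s["opening"])
m=vision.camera_model("wrist")
im=vision.capture("wrist");cv2.imwrite("pics/w2.png",im[:,:,::-1])
print(proj(m,[[.5615,-.060,.097]]))
E
```

```text
time_s: 3.95
position: [0.5609, -0.0597, 0.0715]
tcp_rot: [[-0.464, 0.886, -0.0], [0.886, 0.464, 0.0], [0.0, -0.0, -1.0]]
force: [0.1, -0.9, -0.4]
opening: 0.797
grasp_force: 0.0
[ 0.56087806 -0.05968643  0.07145631] 0.7966087958594225
[[274.21887231 302.3501994 ]]
```

View pics/w2.png

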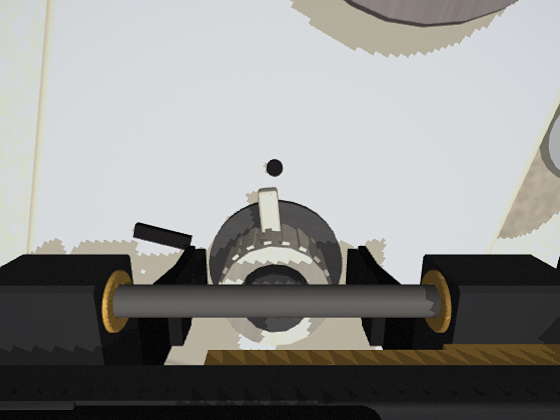

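```bash
python3 -m handwheel '[{"delta_rot":[0,0,0],"xyz":[1,0,0],"hand":0},{"delta_rot":[0,0,0],"xyz":[1,0,0],"hand":1},{"delta_rot":[0,0,0],"xyz":[1,0,0],"hand":1},{"delta_rot":[0,0,0],"xyz":[1,0,0],"hand":1},{"delta_rot":[0,0,0],"xyz":[1,0,0],"hand":1}]'
python3 -m handwheel '[{"delta_rot":[0,0,-0.1],"xyz":[0,0,0],"hand":1},{"delta_rot":[0,0,-0.2],"xyz":[0,0,0],"hand":1},{"delta_rot":[0,0,-0.3],"xyz":[0,0,0],"hand":1},{"delta_rot":[0,0,-0.4],"xyz":[0,0,0],"hand":1},{"delta_rot":[0,0,-0.5],"xyz":[0,0,0],"hand":1}]'
```

```text
time_s: 4.62
position: [0.5599, -0.0589, 0.0715]
tcp_rot: [[-0.465, 0.885, -0.001], [0.885, 0.465, -0.0], [0.0, -0.001, -1.0]]
force: [-2.5, -2.1, 1.2]
opening: 0.546
grasp_force: 30.0
time_s: 5.25
position: [0.559, -0.0597, 0.0715]
tcp_rot: [[-0.834, 0.552, -0.003], [0.552, 0.834, -0.001], [0.002, -0.003, -1.0]]
force: [-4.9, -5.6, 3.1]
opening: 0.539
grasp_force: 30.0
```

```bash
python3 -m handwheel '[{"delta_rot":[0,0,-0.15],"xyz":[0,0,0],"hand":1},{"delta_rot":[0,0,-0.3],"xyz":[0,0,0],"hand":1},{"delta_rot":[0,0,-0.45],"xyz":[0,0,0],"hand":1},{"delta_rot":[0,0,-0.6],"xyz":[0,0,0],"hand":1},{"delta_rot":[0,0,-0.75],"xyz":[0,0,0],"hand":1}]'
python3 - <<'E'
from h import *
s=bot.read_state();print(s["position"],s["opening"],np.degrees(np.arctan2(s["tcp_rot"][1][1],s["tcp_rot"][0][1])))
cv2.imwrite("pics/w3.png",vision.capture("wrist")[:,:,::-1])
m=vision.camera_model("wrist");print(proj(m,[[.5605,-.0595,.067],[.503,-.074,.059]]))
E
```

```text
time_s: 5.88
position: [0.5586, -0.0616, 0.0715]
tcp_rot: [[-0.986, -0.168, -0.004], [-0.168, 0.986, -0.004], [0.005, -0.003, -1.0]]
force: [-6.3, -12.5, 3.0]
opening: 0.543
grasp_force: 30.0
[ 0.55864263 -0.06157784  0.07154771] 0.5428299058787882 99.644293283386
[[278.28676323 270.85610228]
 [268.94596769 147.59888089]]
```

View pics/w3.png

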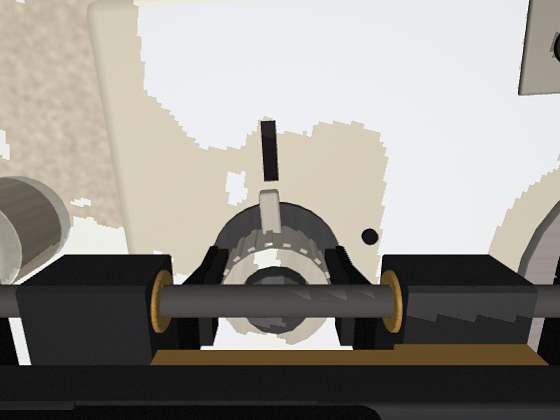

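The lug (269,192)–(272,228) is in line with the rib (268,121)–(271,180), about 0.04 rad past it at most, so the collar is locked. Next is open, rise and check.

```bash
python3 -m handwheel '[{"delta_rot":[0,0,0],"xyz":[0,0,0],"hand":-1},{"delta_rot":[0,0,0],"xyz":[0,0,0],"hand":-1},{"delta_rot":[0,0,0],"xyz":[0,0,0],"hand":-1},{"delta_rot":[0,0,0],"xyz":[0,0,0],"hand":-1},{"delta_rot":[0,0,0],"xyz":[0,0,-10],"hand":-1}]'
python3 -m handwheel '[{"delta_rot":[0,0,0],"xyz":[0,0,-40],"hand":-1},{"delta_rot":[0,0,0],"xyz":[0,0,-80],"hand":-1},{"delta_rot":[0,0,0],"xyz":[0,0,-120],"hand":-1},{"delta_rot":[0,0,0],"xyz":[0,0,-155],"hand":-1},{"delta_rot":[0,0,0],"xyz":[0,0,-155],"hand":-1}]'
python3 - <<'E'
from h import *
s=bot.read_state();R=np.array(s["tcp_rot"])
cv2.imwrite("pics/w4.png",vision.capture("wrist")[:,:,::-1])
m=vision.camera_model("wrist");print(proj(m,[.5615,-.060,.097])); print(s["position"],R.T@(np.array([.5405,.1273,.235])-s["position"])*1000)
E
```

```text
time_s: 6.55
position: [0.56, -0.0584, 0.0813]
tcp_rot: [[-0.987, -0.162, -0.002], [-0.162, 0.987, 0.001], [0.002, 0.001, -1.0]]
force: [0.0, -0.1, 0.1]
opening: 0.973
grasp_force: 0.0
time_s: 7.18
position: [0.5625, -0.0592, 0.2403]
tcp_rot: [[-0.987, -0.162, 0.008], [-0.162, 0.987, -0.002], [-0.007, -0.004, -1.0]]
force: [-0.1, 0.1, -0.6]
opening: 0.997
grasp_force: 0.0
[[274.21897214 199.43010563]]
[ 0.56254497 -0.05919258  0.24034839] [ -8.37804491 187.62041891   4.73879922]
```

View pics/w4.png

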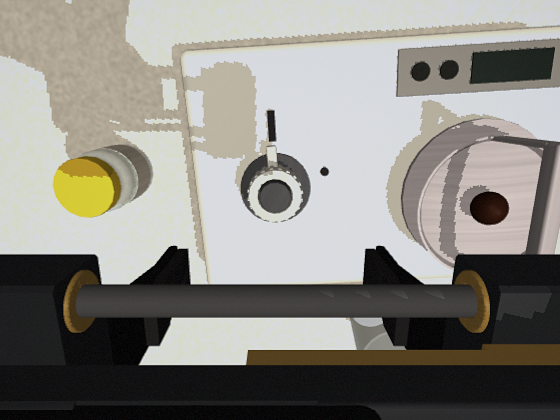

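The wrist view confirms the lock: rib (271,125), lug (272,155), post (275,196), and the collar stayed there after release. Next I'll move over the dish handle.

```bash
python3 -m handwheel '[{"delta_rot":[0,0,0],"xyz":[-3,47,0],"hand":-1},{"delta_rot":[0,0,-0.05],"xyz":[-6,94,0],"hand":-1},{"delta_rot":[0,0,-0.05],"xyz":[-9,140,0],"hand":-1},{"delta_rot":[0,0,-0.05],"xyz":[-11,187,0],"hand":-1},{"delta_rot":[0,0,-0.05],"xyz":[-11,187,0],"hand":-1}]'
python3 -m handwheel '[{"delta_rot":[0,0,0],"xyz":[0,0,0],"hand":-1},{"delta_rot":[0,0,0],"xyz":[0,0,0],"hand":-1},{"delta_rot":[0,0,0],"xyz":[0,0,0],"hand":-1},{"delta_rot":[0,0,0],"xyz":[0,0,0],"hand":-1},{"delta_rot":[0,0,0],"xyz":[0,0,0],"hand":-1}]'
python3 - <<'E'
from h import *
s=bot.read_state();R=np.array(s["tcp_rot"])
cv2.imwrite("pics/w5.png",vision.capture("wrist")[:,:,::-1])
m=vision.camera_model("wrist");print(proj(m,[[.4803,.1141,.165],[.5405,.1273,.165]]));print(s["qvel"])
E
```

```text
time_s: 7.85
position: [0.539, 0.1304, 0.2349]
tcp_rot: [[-0.977, -0.215, -0.004], [-0.215, 0.977, 0.001], [0.004, 0.001, -1.0]]
force: [-0.2, -0.9, -0.1]
opening: 1.001
grasp_force: 0.0
time_s: 8.48
position: [0.5413, 0.1272, 0.2366]
tcp_rot: [[-0.978, -0.21, 0.0], [-0.21, 0.978, 0.0], [-0.0, 0.0, -1.0]]
force: [0.4, -1.1, -0.9]
opening: 1.005
grasp_force: 0.0
[[274.9898414  129.44856528]
 [275.51518322 223.49230034]]
[ 0.27916782 -0.02500675 -0.10717291 -0.00891963 -0.04489669 -0.08455613]
```

View pics/w5.png

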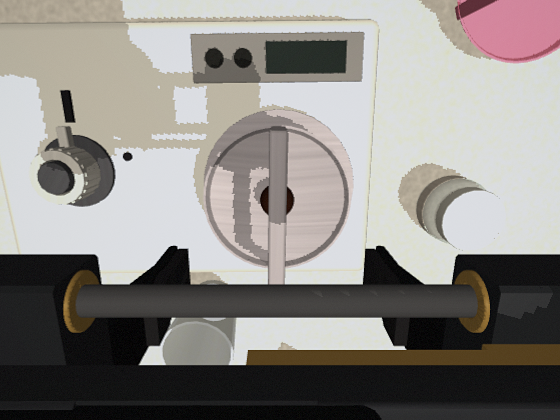

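The bar is at column 278 in the wrist view, with its front end at (279,127) against the predicted (275,129). That puts it about 2 mm towards +y of the tool. I'll descend with that correction.

```bash
python3 -m handwheel '[{"delta_rot":[0,0,0],"xyz":[1,2,15],"hand":-1},{"delta_rot":[0,0,0],"xyz":[1,2,40],"hand":-1},{"delta_rot":[0,0,0],"xyz":[1,2,65],"hand":-1},{"delta_rot":[0,0,0],"xyz":[1,2,82],"hand":-1},{"delta_rot":[0,0,0],"xyz":[1,2,89],"hand":-1}]'
python3 -m handwheel '[{"delta_rot":[0,0,0],"xyz":[0,0,0],"hand":-0.5},{"delta_rot":[0,0,0],"xyz":[0,0,0],"hand":0},{"delta_rot":[0,0,0],"xyz":[0,0,0],"hand":0.2},{"delta_rot":[0,0,0],"xyz":[0,0,0],"hand":0.4},{"delta_rot":[0,0,0],"xyz":[0,0,0],"hand":0.5}]'
python3 - <<'E'
from h import *
cv2.imwrite("pics/w6.png",vision.capture("wrist")[:,:,::-1])
E
```

```text
time_s: 9.15
position: [0.5385, 0.1294, 0.1456]
tcp_rot: [[-0.978, -0.211, -0.003], [-0.211, 0.978, -0.0], [0.003, 0.001, -1.0]]
force: [-0.3, -0.6, 0.2]
opening: 1.0
grasp_force: 0.0
time_s: 9.78
position: [0.5399, 0.1293, 0.1478]
tcp_rot: [[-0.978, -0.211, 0.001], [-0.211, 0.978, 0.0], [-0.001, -0.0, -1.0]]
force: [-0.4, -0.3, -0.7]
opening: 0.515
grasp_force: 0.0
```

View pics/w6.png

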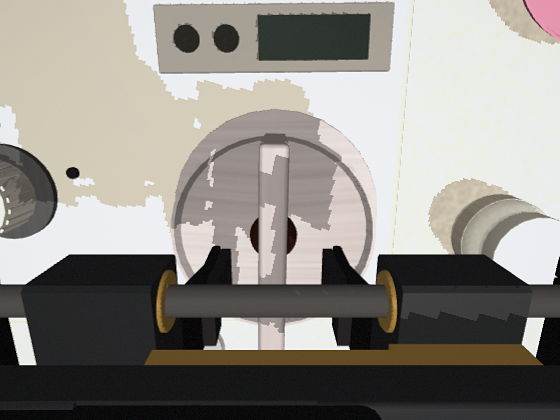

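The fingers' midline is at column 277 and the bar is at 273, so I go back about 2 mm in y. I'll also check the bar's front end, at (273,138), against the centre.

Run:
```python
from h import *
s=bot.read_state();R=np.array(s["tcp_rot"]);m=vision.camera_model("wrist")
for r,z in((138,.165),(145,.165)):
    p=onz(m,(273,r),z);print(p,R.T@(p-s["position"])*1000)
```

```text
[0.47803392 0.11545185 0.165     ] [ 63.35014261  -0.50692946 -17.26824273]
[0.48061312 0.11599904 0.165     ] [ 60.71355783  -0.51535745 -17.26724539]
```

```bash
python3 -m handwheel '[{"delta_rot":[0,0,0],"xyz":[0,-1.2,0],"hand":0.5},{"delta_rot":[0,0,0],"xyz":[0,-1.2,0],"hand":0.58},{"delta_rot":[0,0,0],"xyz":[0,-1.2,0],"hand":0.64},{"delta_rot":[0,0,0],"xyz":[0,-1.2,0],"hand":0.68},{"delta_rot":[0,0,0],"xyz":[0,-1.2,0],"hand":0.71}]'
python3 -m handwheel '[{"delta_rot":[0,0,0],"xyz":[0,0,0],"hand":0.74},{"delta_rot":[0,0,0],"xyz":[0,0,0],"hand":0.77},{"delta_rot":[0,0,0],"xyz":[0,0,0],"hand":0.85},{"delta_rot":[0,0,0],"xyz":[0,0,0],"hand":1},{"delta_rot":[0,0,0],"xyz":[0,0,0],"hand":1}]'
```

```text
time_s: 10.45
position: [0.5401, 0.1279, 0.1476]
tcp_rot: [[-0.978, -0.211, 0.0], [-0.211, 0.978, -0.0], [-0.0, -0.0, -1.0]]
force: [-1.0, -0.6, 0.9]
opening: 0.153
grasp_force: 0.5
time_s: 11.08
position: [0.5403, 0.128, 0.1477]
tcp_rot: [[-0.978, -0.211, 0.001], [-0.211, 0.978, -0.0], [-0.0, -0.0, -1.0]]
force: [0.6, -1.5, 0.7]
opening: 0.137
grasp_force: 30.0
```

```bash
python3 -m handwheel '[{"delta_rot":[0,0,0],"xyz":[0,0,-2],"hand":1},{"delta_rot":[0,0,0],"xyz":[0,0,-6],"hand":1},{"delta_rot":[0,0,0],"xyz":[0,0,-13],"hand":1},{"delta_rot":[0,0,0],"xyz":[0,0,-22],"hand":1},{"delta_rot":[0,0,0],"xyz":[0,0,-32],"hand":1}]'
python3 -m handwheel '[{"delta_rot":[0,0,0],"xyz":[0,0,-10],"hand":1},{"delta_rot":[0,0,0],"xyz":[0,0,-20],"hand":1},{"delta_rot":[0,0,0],"xyz":[0,0,-30],"hand":1},{"delta_rot":[0,0,0],"xyz":[0,0,-39],"hand":1},{"delta_rot":[0,0,0],"xyz":[0,0,-47],"hand":1}]'
python3 -m handwheel '[{"delta_rot":[0,0,0],"xyz":[0,0,-7],"hand":1},{"delta_rot":[0,0,0],"xyz":[0,0,-13],"hand":1},{"delta_rot":[0,0,0],"xyz":[0,0,-18],"hand":1},{"delta_rot":[0,0,0],"xyz":[0,0,-21],"hand":1},{"delta_rot":[0,0,0],"xyz":[0,0,-22],"hand":1}]'
python3 - <<'E'
from h import *
cv2.imwrite("pics/w7.png",vision.capture("wrist")[:,:,::-1])
s=bot.read_state();print(s["joint_positions"])
E
```

```text
time_s: 11.7
position: [0.54, 0.1282, 0.1803]
tcp_rot: [[-0.978, -0.211, 0.0], [-0.211, 0.978, 0.0], [-0.0, 0.0, -1.0]]
force: [-0.2, 0.1, -3.3]
opening: 0.133
grasp_force: 30.0
time_s: 12.32
position: [0.54, 0.1281, 0.2272]
tcp_rot: [[-0.978, -0.211, 0.0], [-0.211, 0.978, -0.0], [-0.0, -0.0, -1.0]]
force: [-0.6, 0.6, -3.8]
opening: 0.138
grasp_force: 30.0
time_s: 12.95
position: [0.5401, 0.1281, 0.2487]
tcp_rot: [[-0.978, -0.211, 0.0], [-0.211, 0.978, -0.0], [-0.0, -0.0, -1.0]]
force: [-0.2, -0.9, -3.5]
opening: 0.132
grasp_force: 30.0
[ 1.80763503e+00  2.35894144e+01  9.10416411e+01 -3.07193836e-04
  6.53695639e+01 -1.00351565e+02]
```

View pics/w7.png

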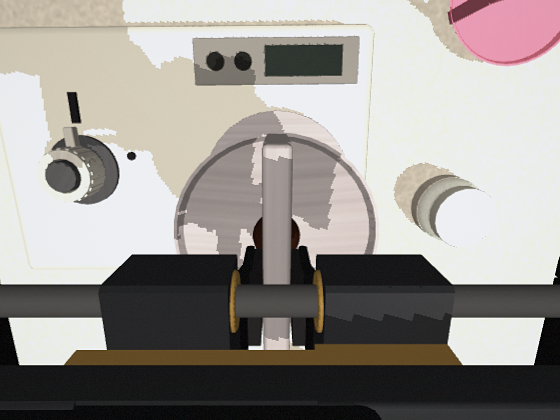

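The dish hangs level with the ball in the middle at (276,238), and the wrist carries about 3.5 N. Next is the smooth quarter turn.

```bash
python3 -m handwheel '[{"delta_rot":[0,0,0.02],"xyz":[0,0,0],"hand":1},{"delta_rot":[0,0,0.06],"xyz":[0,0,0],"hand":1},{"delta_rot":[0,0,0.12],"xyz":[0,0,0],"hand":1},{"delta_rot":[0,0,0.2],"xyz":[0,0,0],"hand":1},{"delta_rot":[0,0,0.3],"xyz":[0,0,0],"hand":1}]'
python3 -m handwheel '[{"delta_rot":[0,0,0.11],"xyz":[0,0,0],"hand":1},{"delta_rot":[0,0,0.23],"xyz":[0,0,0],"hand":1},{"delta_rot":[0,0,0.35],"xyz":[0,0,0],"hand":1},{"delta_rot":[0,0,0.47],"xyz":[0,0,0],"hand":1},{"delta_rot":[0,0,0.59],"xyz":[0,0,0],"hand":1}]'
python3 -m handwheel '[{"delta_rot":[0,0,0.12],"xyz":[0,0,0],"hand":1},{"delta_rot":[0,0,0.23],"xyz":[0,0,0],"hand":1},{"delta_rot":[0,0,0.33],"xyz":[0,0,0],"hand":1},{"delta_rot":[0,0,0.42],"xyz":[0,0,0],"hand":1},{"delta_rot":[0,0,0.5],"xyz":[0,0,0],"hand":1}]'
python3 -m handwheel '[{"delta_rot":[0,0,0.07],"xyz":[0,0,0],"hand":1},{"delta_rot":[0,0,0.12],"xyz":[0,0,0],"hand":1},{"delta_rot":[0,0,0.15],"xyz":[0,0,0],"hand":1},{"delta_rot":[0,0,0.17],"xyz":[0,0,0],"hand":1},{"delta_rot":[0,0,0.18],"xyz":[0,0,0],"hand":1}]'
python3 -m handwheel '[{"delta_rot":[0,0,0],"xyz":[0,0,0],"hand":1},{"delta_rot":[0,0,0],"xyz":[0,0,0],"hand":1},{"delta_rot":[0,0,0],"xyz":[0,0,0],"hand":1},{"delta_rot":[0,0,0],"xyz":[0,0,0],"hand":1},{"delta_rot":[0,0,0],"xyz":[0,0,0],"hand":1}]'
python3 - <<'E'
from h import *
a=vision.capture("side")[170:300,200:380,::-1];b=vision.capture("wrist")[:,:,::-1]
a=cv2.resize(a,None,fx=2,fy=2);o=np.zeros((420,800,3),np.uint8);o[:260,:360]=a;o[:,360:]=b[:,60:500]
cv2.imwrite("pics/fin.png",o)
E
```

```text
time_s: 13.62
position: [0.5399, 0.1281, 0.2483]
tcp_rot: [[-0.996, 0.092, -0.001], [0.092, 0.996, -0.0], [0.001, -0.0, -1.0]]
force: [0.0, -1.1, -3.6]
opening: 0.134
grasp_force: 30.0
time_s: 14.25
position: [0.5399, 0.1281, 0.2483]
tcp_rot: [[-0.776, 0.631, -0.001], [0.631, 0.776, -0.0], [0.0, -0.0, -1.0]]
force: [0.1, 0.9, -4.3]
opening: 0.132
grasp_force: 30.0
time_s: 14.88
position: [0.5399, 0.1281, 0.2483]
tcp_rot: [[-0.38, 0.925, -0.001], [0.925, 0.38, -0.0], [0.0, -0.001, -1.0]]
force: [0.1, 0.5, -3.8]
opening: 0.139
grasp_force: 30.0
time_s: 15.5
position: [0.54, 0.1281, 0.2485]
tcp_rot: [[-0.211, 0.978, -0.0], [0.978, 0.211, -0.0], [0.0, -0.0, -1.0]]
force: [0.4, 0.0, -4.2]
opening: 0.134
grasp_force: 30.0
time_s: 16.12
position: [0.54, 0.1281, 0.2486]
tcp_rot: [[-0.211, 0.977, -0.0], [0.977, 0.211, 0.0], [0.0, -0.0, -1.0]]
force: [0.5, 0.8, -3.8]
opening: 0.133
grasp_force: 30.0
```

View pics/fin.png

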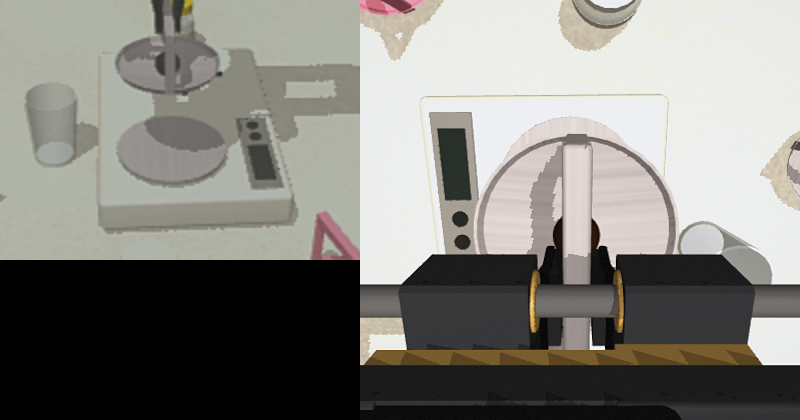

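The dish is level above the pan with the bar end to end. The ball is central, at (576,238) in the wrist half, and everything is still.

```bash
python3 -c "
from rig import workorder
print(workorder.hand_in())"
```

```text
the job is handed in; nothing more can be done
None
```

I turned the collar to its locked mark, lifted the dish about 10 cm and gave it a quarter turn; it is held still over the pan with the ball in the middle, and I handed the job in at about 16 s (no verdict was returned).

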